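# Lock a specimen away in the key cabinet

### The job

Put the specimen cup that stands between the bottles and the timer upright into the open drawer of the small lock cabinet, and push the drawer fully shut. Then lock it with the T-handled flat key: set the key in the lock on top of the cabinet, press and turn it until it drops into the slot, turn it clockwise to the stop so that the bolt goes home in the drawer's keeper, and put the key back upright in its stand. Leave the bottles, the timer and the dish where they stand.

Things in the scene. Friction and masses are not known exactly. Their poses are not given: they have to be found in the camera images.
- cup_mid (a point): middle of the specimen cup, a short, wide clear cup with a screw lid, 67 mm tall, body 58 mm across, lid 65 mm, upright; this point is on its axis 33 mm above its underside, z up. Grip the body from above; two bottles and the timer stand close round it (its x and y axes mean nothing)
- drawer_in (a point): point on the drawer's inner floor (moves with it), 50 mm behind the inner face of its front: the middle of the clear floor when open. x points into the cabinet, y to its left, z up. Inside, the tray reaches from y -60 to +100 mm and x -50 to +76; sides 45 mm, front 87 mm high. A steel hook, the bolt's keeper, juts over x -50 to -12, y 76 to 98, z 62 to 84
- drawer_pull (a point): middle of the front face of the pull, a flat edge 120 mm wide and 10 mm high that stands 8 mm out from the drawer's front, 81 mm above the bench; axes as for drawer_in. Push here along +x to shut the drawer; the front's top is 21 mm higher. The cabinet behind is 190 mm wide and 108 mm tall, its ceiling 85 mm above the drawer's floor
- drawer (a joint): how far the drawer stands open in m: 0 = fully shut, starts 0.097 to 0.110, slides with about 1.5 N of friction and stays where it is left
- lock_mouth (a point): centre of the lock's mouth on the cabinet's top, 116 mm above the bench, on the lock's vertical axis; x to the cabinet's back, y to its left, z up. A collar narrows from 26 to an 18.6 mm round bore; at its bottom, 7.5 mm below this point, lies the face of a turning core with a slot 17 x 9.4 mm, 16 mm deep
- bolt (a joint): bolt travel in m: 0 = drawn in, about 0.0145 = home in the drawer's keeper. The lock's core drives it. Core angle is clockwise from above, 0 = the slot's long side lies along the cabinet's x; it starts unseen at 0 to 0.45 rad, turns with about 0.11 Nm of friction, begins to push the bolt at about 0.45, stops at 1.4 and stays where left
- key_tip (a point): centre of the key's flat lower end. z points up the shank, x along the T-bar; the blade at the end is 15 mm (along x) by 7 mm, 30 mm long, its end chamfered; above it a 32 mm flange, 4 mm thick, which rests on the stand's top. The key weighs about 0.12 kg
- key_bar (a point): centre of the key's T-bar, 92 mm above the tip: 64 mm long along x, 12 mm thick along y, 14 mm high. Grip it across its thickness (y), over the shank; the shank below is 12 mm round. Axes as for the tip
- stand_mouth (a point): centre of the top of the key stand, 45 mm above the bench: a weighted round foot 68 mm across, fixed to the bench, with an upright sleeve 36 mm across that has a 23 mm round hole 35 mm deep. The key hangs in it by the flange, its tip 30 mm below this point, and may stand at any yaw. z is up
- timer_mid (a point): middle of the bench timer, 36 x 68 x 64 mm (x, y, z), a bystander; x and y are its own sides, 32 mm above the bench
- bottle_a_mid (a point): middle of a culture bottle, a bystander: 34 mm across, 117 mm tall, standing; neck 18 mm above 70 mm height
- bottle_b_mid (a point): middle of a second culture bottle of the same size, a bystander
- bottle_c_mid (a point): middle of a third culture bottle of the same size, a bystander, near the key stand
- petri_mid (a point): middle of a closed petri dish, 91 mm across and 15 mm tall, a bystander, near the key stand
Mind the look-alikes: they are no part of the job. What is shaped like the part that bears stand_mouth but turquoise is not meant.

How it is judged (in metres and radians):
On the way, in this order (a step that is already met when the one before it is completed fails the run):
1. the cup stands upright in the drawer, let go (z of cup_mid in the frame of drawer_in between 0.026 and 0.042 m and x of cup_mid in the frame of drawer_in between -0.05 and 0.076 m and y of cup_mid in the frame of drawer_in between -0.06 and 0.1 m and angle between cup_mid's own z axis and vertical below 0.15 rad and contact force between the fingers and cup below 0.1 N), for 0.2 s.
2. the drawer is fully shut (value of joint drawer below 0.004 m), for 0.2 s.
3. the key's blade has dropped into the slot (z of key_tip in the frame of lock_mouth below -0.015 m and horizontal distance between key_tip and lock_mouth below 0.004 m and angle between key_tip's own z axis and vertical below 0.15 rad), for 0.1 s.
4. the bolt is home in the keeper (value of joint bolt above 0.011 m), for 0.1 s.
At the end, for the whole second after the job is handed in: The cup stands upright (within 0.15 rad) on the floor of the drawer, the drawer is shut to within 6 mm, the bolt is out by more than 11 of its 14.5 mm, and the key hangs still and upright (within 0.12 rad) in its stand, within 6 mm of its axis and with its tip at least 26 mm down the hole (z of cup_mid in the frame of drawer_in between 0.026 and 0.042 m and x of cup_mid in the frame of drawer_in between -0.05 and 0.076 m and angle between cup_mid's own z axis and vertical below 0.15 rad and value of joint drawer below 0.006 m and value of joint bolt above 0.011 m and horizontal distance between key_tip and stand_mouth below 0.006 m and z of key_tip in the frame of stand_mouth below -0.026 m and angle between key_tip's own z axis and vertical below 0.12 rad and linear speed of key below 0.02 m/s); the robot touches nothing.
It fails at once if the cup is tipped by more than 0.6 rad (angle between cup_mid's own z axis and vertical above 0.6 rad).
It fails at once if a bottle, the timer or the dish is moved by more than 20 mm or knocked over (distance of any of timer_mid, bottle_a_mid, bottle_b_mid, bottle_c_mid, petri_mid from where it was at the start of the episode above 0.02 m).
It also fails if it takes over 72 s, if anything falls off the work surface, if the arm or the gripper's body presses on something with over 40 N, if the wrist force passes 120 N, or if a joint passes its speed limit or range.

### The arm

A 6-joint arm with a two-finger parallel gripper is mounted at the origin on a cart in front of the work surface, level with it; the furniture and walls round the work are solid. World frame = base frame: x ahead of the robot, y to its left, z up, the work surface at z = 0. Lengths are in mm, angles in rad, forces in N, time in s.
With the tool pointing down it reaches from about 350 to 975 mm from the base axis. Payload 7.1 kg.
Tool frame: the origin (TCP) lies at the centre of the arm's flange, where the gripper is bolted on; the fingertips stand 182 mm ahead of it and the grasp point (between the pads) lies 163 mm ahead of it; z points along the fingers, y is the line along which they close (so a half turn about z gives the same grasp; the last joint's range is limited). The gripper opens to 88 mm and grips with 3 to 60 N. Pads are 20 mm wide; open, the fingers measure 115 mm over their backs; the gripper's body (75 mm by 178 mm) begins 61 mm behind the grasp point.
Start: joints at [1.142, 0.423, 1.63, -0, 1.089, -0.019], TCP at [248.984, 573.248, 404.675] pointing down, gripper open.
Joint ranges: [-3, 3], [-0.9, 2.11], [0.09, 2.58], [-1.31, 4.45], [0.11, 2.69], [-2.54, 2.54]. Speed limits (rad/s): [2.39, 2.39, 3.01, 3.14, 3.14, 3.14].

### API

Orientations are given as a rotation vector (axis times angle).
In Python, from workcell import readout, get_image, ctrl gives the robot as it stands.
- The arm moves only by the tool step_arm, never from a script. Its argument "targets" is a list that holds one entry, the list of rows, each a list of 7 numbers: the shift along the world's x, y, z as a fraction of full scale, then the turn, a rotation vector about the world's x, y, z as a fraction of full scale, then the opening, from 0 (shut) to 1 (fully open). In form: [[[dx, dy, dz, wx, wy, wz, claw], ...]]. A call has exactly 5 rows; each row shifts and turns the commanded pose from where the row before left it; what a row does not reach is not made up. Full scale, the value 1, is 0.05 m for a shift and 4 degrees for a turn. A row lasts 1/8 s, in which the tool goes at most 62.5 mm and 10.7 degrees, less where a joint would pass 70% of its speed; a pose out of reach is approached as far as the arm can. A call with a number of a shift or a turn outside -1 to 1 is refused whole. A call with a gripper value outside its range is refused whole. The fingers move at their own pace and stop on an object; the grip force is fixed at half the most. Time passes only in rows, so rows that do not move let the fingers close, or fill a call up. It gives the time, the measured TCP pose, the force, the opening and the grip force at its end, in the units of the state.
- readout.get_obs(): the state, without advancing time (a new reading comes with each control period).
- get_image(name): name is "scene" or "top" or "wrist"; returns a dict with "pixels" (384x512x3 uint8, red, green, blue), "intrinsics" (3x3 intrinsics, pixels), "k1" (the pictures are not rectified: a ray, as slopes to the right and down, at radius r is drawn at 1 + k1 r^2 times it, then the intrinsics apply), "extrinsics" (4x4, takes a point from world to camera coordinates). Camera axes: x right, y down, z forward; pixel columns grow to the right and rows downward; lengths in mm; the calibration is good to about 2 mm. A picture is of the moment at which its call begins. There is no depth.
- ctrl.close_job(): hands the job in; it is judged then, once.
The state is a dict: "t": time; "qpos": joint angles; "qvel": joint speeds; "joint_torque": joint torques, N m; "ee_pos": TCP position; "orientation": TCP orientation; "ft_force": force on the tool from outside, world axes, zero at the start; "moment": the same for the moment, N m; "width": finger opening in mm; "grasp_force": force on a finger pad.
Only numpy, scipy, OpenCV 4.12 (cv2) and the standard library are available. Lean on these libraries where they do the work, as an engineer would, in place of code of your own. Each camera call takes 0.05 s, during which the arm holds its last target. There are 200 camera calls.

## Working session

There is one attempt and no reset: what is moved stays moved. The work goes in short steps, Python scripts to look and compute and a tool call to move; the robot and the scene stay as the last step left them, time stands still between calls to the robot, and variables do not carry over. Pictures are saved under pics/ and viewed, at most 13 in all, crops included, and the job is handed in when it is done.

Besides the shell and the picture viewer there is one more tool, called after "Call:" as name(argument=value, ...) on one line, values as JSON. step_arm: Moves the arm, as the interface text tells. Shift numbers are shares of 0.05 m and turn numbers shares of 4 degrees, none past 1 either way. Its arguments: {"type":"object","properties":{"targets":{"type":"array"}},"required":["targets"]}

```bash
mkdir -p pics; cat > h.py <<'E'
import numpy as np, cv2
from workcell import readout, get_image, ctrl
def grab(n,f=None):
    d=get_image(n)
    if f: cv2.imwrite('pics/'+f,cv2.cvtColor(np.asarray(d['pixels']),cv2.COLOR_RGB2BGR))
    np.save('last_'+n+'.npy',d,allow_pickle=True)
    return d
def load(n): return np.load('last_'+n+'.npy',allow_pickle=True).item()
def ray(d,u,v):
    K=np.array(d['intrinsics']);E=np.array(d['extrinsics']);k=d['k1']
    x=(u-K[0,2])/K[0,0];y=(v-K[1,2])/K[1,1]
    D=np.array([k,0,0,0,0.]); p=cv2.undistortPoints(np.array([[[u,v]]],float),K,D,None,None)[0,0]
    R=E[:3,:3];t=E[:3,3]
    return -R.T@t, R.T@np.array([p[0],p[1],1.])
def onz(d,u,v,z):
    c,r=ray(d,u,v); return c+r*(z-c[2])/r[2]
def proj(d,P):
    K=np.array(d['intrinsics']);E=np.array(d['extrinsics'])
    p,_=cv2.projectPoints(np.array([P],float),cv2.Rodrigues(E[:3,:3])[0],E[:3,3],K,np.array([d['k1'],0,0,0,0.]));return p[0,0]
def cross(d1,u1,d2,u2):
    a,r=ray(d1,*u1);b,s=ray(d2,*u2)
    l=np.linalg.lstsq(np.c_[r,-s],b-a,rcond=None)[0];p=a+l[0]*r;q=b+l[1]*s
    return (p+q)/2,np.linalg.norm(p-q)
E
python3 - <<'E'
from h import *
for n in('scene','top','wrist'):
    d=grab(n,n+'0.png');print(n,np.array(d['intrinsics']).round(1).tolist(),d['k1'],ray(d,256,192)[0].round(),ray(d,256,192)[1].round(2))
print(readout.get_obs())
a=cv2.imread('pics/top0.png');cv2.imwrite('pics/top0b.png',cv2.resize(a,(800,600)))
a=cv2.imread('pics/scene0.png');cv2.imwrite('pics/scene0b.png',cv2.resize(a,(800,600)))
E
```

```text
scene [[394.5, 0.0, 255.1], [0.0, 394.5, 193.8], [0.0, 0.0, 1.0]] -0.03934038538989822 [-137. -341. 1005.] [ 0.53  0.35 -0.78]
top [[368.1, 0.0, 250.7], [0.0, 368.1, 191.8], [0.0, 0.0, 1.0]] -0.009977293646756848 [ 309.   60. 1222.] [ 0.15 -0.   -0.99]
wrist [[289.2, 0.0, 257.6], [0.0, 289.2, 185.5], [0.0, 0.0, 1.0]] -0.01738771536076573 [187. 601. 385.] [ 0.25 -0.11 -0.96]
{'t': 0.15, 'qpos': array([ 1.14197653e+00,  4.23657503e-01,  1.63047497e+00,  1.75666726e-06,
        1.08862238e+00, -1.90180700e-02]), 'qvel': array([-0.00089103, -0.0008777 , -0.00308395, -0.00177312, -0.00095913,
       -0.0009395 ]), 'joint_torque': array([-1.76538283e-04, -5.44976950e+01, -2.73919129e+01,  6.43700757e-02,
        2.04377552e-02, -1.05642443e-04]), 'ee_pos': array([248.91697286, 573.06589881, 404.10053737]), 'orientation': array([-6.39168496e-01, -3.07561927e+00,  1.77931366e-03]), 'ft_force': array([ 0.11595574, -0.4484809 ,  0.20540674]), 'moment': array([ 0.05349692,  0.04647755, -0.01316847]), 'grasp_force': 0.0, 'width': 88.1642332220225}
```

View pics/top0b.png

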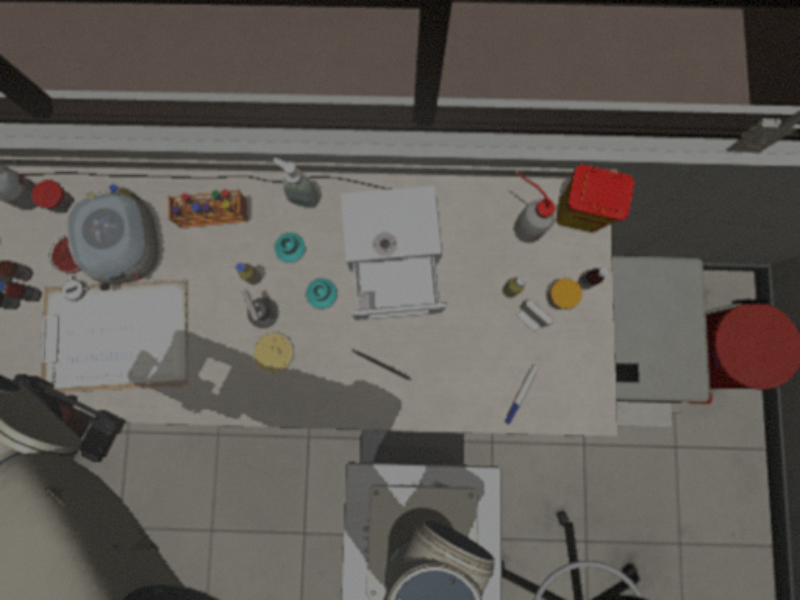

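View pics/scene0b.png

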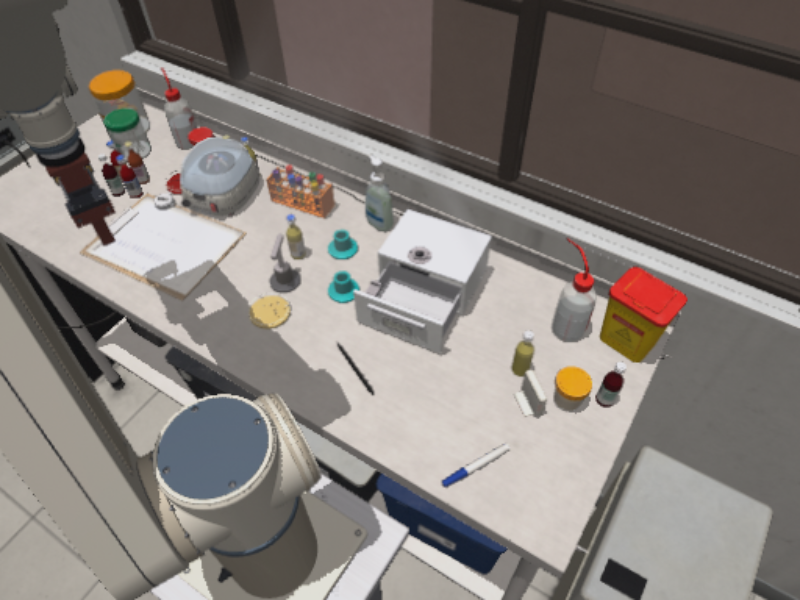

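The top view (800x600) shows the orange-lidded cup at (566,293) between bottles at (515,286) and (594,276) and the timer at (535,315). The cabinet is around (390,250), with its lock at (385,243) and the drawer front at (400,312). The grey key stand is at (260,310), with a bottle at (248,272) and the dish at (273,350). Next I'll measure these.

```bash
python3 - <<'E'
from h import *
T=load('top');S=load('scene')
def orange(d):
    im=cv2.cvtColor(d['pixels'],cv2.COLOR_RGB2HSV)
    m=cv2.inRange(im,(12,150,110),(25,255,255));n,l,s,c=cv2.connectedComponentsWithStats(m)
    i=np.argsort(-s[1:,4])[:3]+1
    return [(s[k].tolist(),c[k].round(1).tolist()) for k in i]
print(orange(T),orange(S))
f=1.5625
def p(n,u,v,z,d=T): print(n,onz(d,u/f,v/f,z).round(0))
p('cup',566,293,67);p('botA',517,280,117);p('botB',597,271,117);p('timer1',535,315,60);p('botC',243,267,117);p('petri',273,350,15)
p('lock',385,243,116)
for q in((341,193),(434,187),(441,258),(346,262)):p('cabtop',*q,108)
for q in((353,312),(444,306)):p('front',*q,102)
p('keybar',249,300,107);p('stand',260,310,45)
p('lockS',420,254,116,S)
a=cv2.cvtColor(T['pixels'],cv2.COLOR_RGB2BGR)
b=np.hstack([cv2.resize(a[165:220,325:395],(395,310),interpolation=cv2.INTER_CUBIC),cv2.resize(a[165:220,140:210],(395,310),interpolation=cv2.INTER_CUBIC)])
cv2.imwrite('pics/crop1.png',b)
E
```

```text
[([353, 179, 19, 18, 280], [361.9, 187.4]), ([122, 137, 9, 7, 35], [125.7, 140.6]), ([141, 136, 9, 6, 30], [145.7, 138.5])] [([386, 197, 32, 35, 434], [400.3, 214.6]), ([356, 235, 23, 21, 387], [366.7, 245.0]), ([57, 45, 28, 19, 367], [70.2, 53.4])]
cup [ 506. -281.   67.]
botA [ 521. -171.  117.]
botB [ 543. -328.  117.]
timer1 [ 461. -219.   60.]
botC [534. 366. 117.]
petri [378. 320.  15.]
lock [589.  88. 116.]
cabtop [692. 180. 108.]
cabtop [710.  -7. 108.]
cabtop [563. -23. 108.]
cabtop [551. 165. 108.]
front [452. 148. 102.]
front [468. -31. 102.]
keybar [470. 353. 107.]
stand [458. 345.  45.]
lockS [586.  85. 116.]
```

View pics/crop1.png

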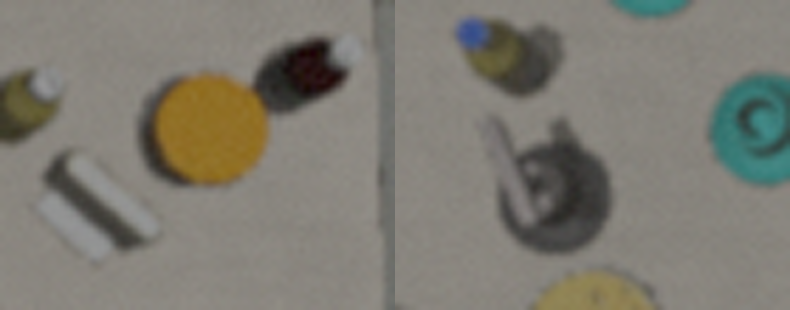

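Left crop: the cup lid is at (212,128), with bottle B up-right and the timer down-left of it. The fingers will close along the perpendicular to that line (yaw about 38°). Right crop: the key's bar runs from (490,120) to (530,222). Moving over the cup first.

Call:
step_arm(targets=[[[0.26,-0.85,0,0,0,-0.36,1],[0.26,-0.85,0,0,0,-0.36,1],[0.26,-0.85,0,0,0,-0.36,1],[0.26,-0.85,0,0,0,-0.36,1],[0.26,-0.85,0,0,0,-0.36,1]]])

```text
t: 0.78
ee_pos: [314.1, 359.3, 404.6]
orientation: [-0.832, -3.029, 0.0]
ft_force: [0.1, 0.6, 0.5]
width: 88.1
grasp_force: 0.0
```

Call:
step_arm(targets=[[[0.26,-0.85,0,0,0,-0.36,1],[0.26,-0.85,0,0,0,-0.36,1],[0.26,-0.85,0,0,0,-0.36,1],[0.26,-0.85,0,0,0,-0.36,1],[0.26,-0.85,0,0,0,-0.36,1]]])

```text
t: 1.4
ee_pos: [379.1, 146.8, 404.7]
orientation: [1.021, 2.971, 0.0]
ft_force: [0.2, 0.2, 0.0]
width: 88.1
grasp_force: 0.0
```

Call:
step_arm(targets=[[[0.26,-0.85,0,0,0,-0.36,1],[0.26,-0.85,0,0,0,-0.36,1],[0.26,-0.85,0,0,0,-0.36,1],[0.26,-0.85,0,0,0,-0.36,1],[0.26,-0.85,0,0,0,-0.36,1]]])

```text
t: 2.02
ee_pos: [444.1, -65.8, 404.7]
orientation: [1.206, 2.901, 0.0]
ft_force: [-0.2, 0.3, 0.8]
width: 87.8
grasp_force: 0.0
```

Call:
step_arm(targets=[[[0.26,-0.85,-0.4,0,0,-0.36,1],[0.26,-0.85,-0.4,0,0,-0.36,1],[0.26,-0.85,-0.4,0,0,-0.36,1],[0.26,-0.85,-0.4,0,0,-0.36,1],[0.26,-0.85,-0.4,0,0,-0.36,1]]])

```text
t: 2.65
ee_pos: [509.2, -278.2, 303.8]
orientation: [-1.385, -2.819, -0.0]
ft_force: [-0.0, 0.0, 0.3]
width: 87.7
grasp_force: 0.0
```

```bash
python3 - <<'E'
from h import *
T=load('top');S=load('scene')
print('cup lid tri',cross(T,(361.9,187.4),S,(366.7,245)))
a=onz(T,156.8,186.3,114);b=onz(T,163.9,204.4,114);print('bar',a,b,np.linalg.norm(a-b),np.degrees(np.arctan2(*(b-a)[1::-1])))
d=grab('wrist','w1.png');o=readout.get_obs();print(o['t'],o['ee_pos'],o['orientation'])
print(ray(d,256,192))
E
```

```text
cup lid tri (array([ 508.21071301, -282.5018287 ,   57.4195414 ]), np.float64(0.46199860058777775))
bar [486.16232158 359.7835752  114.        ] [431.09640442 334.5725778  114.        ] 60.562774234067625 -155.40012718301867
2.7 [ 510.10739947 -281.98013244  301.76517654] [ 1.38833168e+00  2.81733060e+00 -1.93724558e-03]
(array([ 468.70869152, -223.88090388,  284.89311255]), array([ 0.16309764, -0.21904933, -0.9622674 ]))
```

View pics/w1.png

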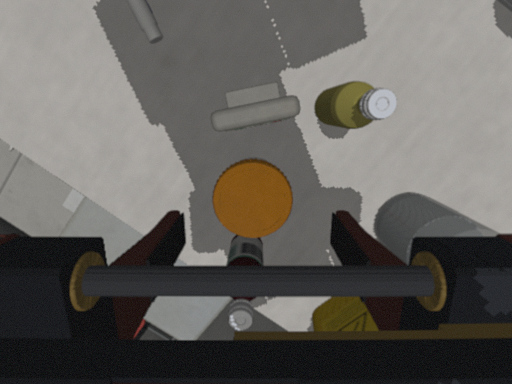

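The wrist view shows the cup lid at (253,198), the timer above it at (255,113), bottle A's cap at (379,103) and bottle B's cap at (240,317). The fingers straddle the free line.

```bash
python3 - <<'E'
from h import *
d=load('wrist')
m=cv2.inRange(cv2.cvtColor(d['pixels'],cv2.COLOR_RGB2HSV),(10,180,80),(22,255,255))
c=max(cv2.findContours(m,0,2)[0],key=lambda c:cv2.contourArea(c)if c[:,0,1].mean()<240 else 0)
# centre by circle fit of rim points on z=67 plane (near visible top edge)
h=cv2.convexHull(c)[:,0]
P=np.array([onz(d,u,v,65)[:2] for u,v in h.astype(float)],np.float32)
print(cv2.minEnclosingCircle(P),P.mean(0), P.min(0),P.max(0))
print('B',onz(d,240,317,117),'A',onz(d,379,103,117),'timer ends',onz(d,215,121,64),onz(d,298,105,64))
E
```

```text
((508.17376708984375, -280.5127258300781), 32.23664474487305) [ 504.01633 -282.8102 ] [ 476.31958 -312.56613] [ 538.9057  -249.05247]
B [ 542.68113594 -339.06689093  117.        ] A [ 520.10401209 -178.82921254  117.        ] timer ends [ 448.27956153 -249.24294532   64.        ] [ 489.96575653 -202.44160307   64.        ]
```

Call:
step_arm(targets=[[[0,0,-0.4,0,0,0,1],[0,0,-0.4,0,0,0,1],[0,0,0,0,0,0,1],[0,0,0,0,0,0,1],[0,0,0,0,0,0,1]]])

```text
t: 3.32
ee_pos: [509.3, -276.8, 265.7]
orientation: [1.383, 2.819, -0.0]
ft_force: [0.3, -0.0, 0.7]
width: 88.1
grasp_force: 0.0
```

Call:
step_arm(targets=[[[-0.02,-0.07,0,0,0,0,1],[0,0,-0.45,0,0,0,1],[0,0,-0.45,0,0,0,1],[0,0,-0.43,0,0,0,1],[0,0,0,0,0,0,1]]])

```text
t: 3.95
ee_pos: [507.5, -280.1, 197.2]
orientation: [-1.383, -2.818, -0.0]
ft_force: [0.2, -1.1, -0.5]
width: 87.9
grasp_force: 0.0
```

Call:
step_arm(targets=[[[0,0,0,0,0,0,0.45],[0,0,0,0,0,0,0.45],[0,0,0,0,0,0,0.45],[0,0,0,0,0,0,0.45],[0,0,0,0,0,0,0.45]]])

```text
t: 4.58
ee_pos: [508.1, -280.5, 198.8]
orientation: [1.384, 2.819, -0.0]
ft_force: [-1.6, -1.6, 5.9]
width: 56.0
grasp_force: 30.0
```

Call:
step_arm(targets=[[[0,0,0.4,0,0,0,0.45],[0,0,0.65,0,0,0,0.45],[0,0,0.65,0,0,0,0.45],[0,0,0.65,0,0,0,0.45],[0,0,0.65,0,0,0,0.45]]])

```text
t: 5.2
ee_pos: [507.8, -280.0, 350.3]
orientation: [1.384, 2.82, 0.0]
ft_force: [-0.2, -1.1, -0.4]
width: 56.3
grasp_force: 30.0
```

Call:
step_arm(targets=[[[-0.1,0.45,0,0,0,0.95,0.45],[-0.1,0.45,0,0,0,0.95,0.45],[-0.1,0.45,0,0,0,0.95,0.45],[-0.1,0.45,0,0,0,0.95,0.45],[-0.1,0.45,0,0,0,0.95,0.45]]])

```text
t: 5.82
ee_pos: [482.5, -166.0, 347.7]
orientation: [-0.892, -3.011, -0.0]
ft_force: [1.2, -0.7, -1.3]
width: 56.3
grasp_force: 30.0
```

Call:
step_arm(targets=[[[-0.1,0.45,0,0,0,0.95,0.45],[-0.1,0.45,0,0,0,0.95,0.45],[-0.1,0.45,0,0,0,0.95,0.45],[-0.1,0.45,0,0,0,0.95,0.45],[-0.1,0.45,0,0,0,0.95,0.45]]])

```text
t: 6.45
ee_pos: [457.4, -53.7, 348.0]
orientation: [-0.383, -3.118, -0.0]
ft_force: [0.6, 0.3, -0.9]
width: 56.3
grasp_force: 30.0
```

Call:
step_arm(targets=[[[-0.1,0.45,0,0,0,0.95,0.45],[-0.1,0.45,0,0,0,0.95,0.45],[-0.1,0.45,0,0,0,0.95,0.45],[-0.1,0.45,0,0,0,0.95,0.45],[0,0,0,0,0,0,0.45]]])

```text
t: 7.08
ee_pos: [437.3, 36.2, 348.0]
orientation: [0.031, -3.141, -0.0]
ft_force: [0.3, 0.0, -0.9]
width: 56.3
grasp_force: 30.0
```

```bash
python3 - <<'E'
from h import *
d=grab('wrist','w2.png');o=readout.get_obs();print(o['t'],o['ee_pos'],o['orientation'],o['width'])
E
```

```text
7.125 [437.62941784  35.48727436 348.12364893] [ 2.87259738e-02 -3.14142621e+00  2.73766610e-04] 56.1557543295055
```

View pics/w2.png

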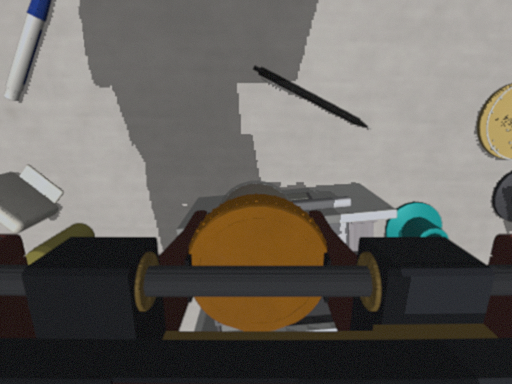

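The wrist view shows the cup held straight, with the lid at (258,262). It hides the drawer, and only the front's left corner is visible near (395,213). I'll take the drawer from the first top and scene pictures.

```bash
python3 - <<'E'
from h import *
a=cv2.imread('pics/top0.png')[110:210,210:290];b=cv2.imread('pics/scene0.png')[130:230,220:320]
cv2.imwrite('pics/crop2.png',np.hstack([cv2.resize(a,(400,500),interpolation=cv2.INTER_CUBIC),cv2.resize(b,(400,400),interpolation=cv2.INTER_CUBIC).__class__(0) if 0 else cv2.copyMakeBorder(cv2.resize(b,(400,400),interpolation=cv2.INTER_CUBIC),0,100,0,0,0)]))
print('left corner wrist',onz(load('wrist'),395,213,102))
E
```

```text
left corner wrist [450.64297771 151.64015669 102.        ]
```

View pics/crop2.png

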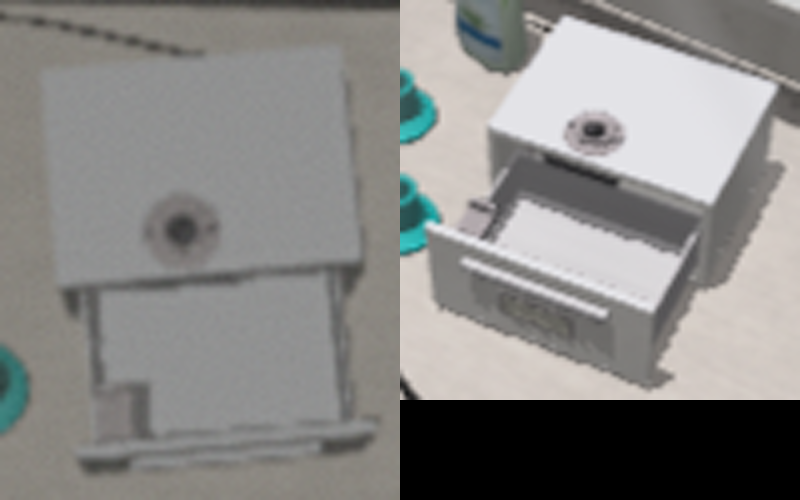

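Left crop (top): the lock is at (181,231), the front's top edge runs from (80,448) to (378,422), the tray's inner sides are at x≈95 and 337, and the keeper is at (122,410). Right crop (scene): the lock is at (594,130).

```bash
python3 - <<'E'
from h import *
T=load('top');S=load('scene')
g=lambda u,v,z:onz(T,210+(u+.5)/5-.5,110+(v+.5)/5-.5,z).round(1)
s=lambda u,v,z:onz(S,220+(u-400+.5)/4-.5,130+(v+.5)/4-.5,z).round(1)
for n,q in dict(fl=(80,448,102),fr=(378,422,102),wl=(97,340,60),wr=(337,330,60),cfl=(58,287,108),cfr=(360,264,108),cbl=(42,70,108),cbr=(342,46,108),lock=(181,231,116),pl=(130,464,83),pr=(322,450,83)).items():print(n,g(*q))
for n,q in dict(fl=(427,222,102),fr=(655,305,102),cfl=(488,127,108),cfr=(710,205,108),cbl=(565,14,108),cbr=(778,85,108),lock=(595,129,113),pl=(462,262,86),pr=(605,315,86)).items():print('S',n,s(*q))
E
```

```text
fl [453.4 148.8 102. ]
fr [474.1 -33.8 102. ]
wl [529.  143.7  60. ]
wr [539.4 -10.2  60. ]
cfl [552.6 165.6 108. ]
cfr [571.9 -20.9 108. ]
cbl [692.1 181.1 108. ]
cbr [712.5  -7.6 108. ]
lock [588.1  90.3 116. ]
pl [446.6 118.7  83. ]
pr [458.4  -0.7  83. ]
S fl [451.6 151.7 102. ]
S fr [474. -32. 102.]
S cfl [552.4 163.7 108. ]
S cfr [572.9 -22.3 108. ]
S cbl [693.9 181.  108. ]
S cbr [712.4  -7.8 108. ]
S lock [590.4  89.  113. ]
S pl [443.9 115.7  86. ]
S pr [ 4.579e+02 -3.000e-01  8.600e+01]
```

Call:
step_arm(targets=[[[0.52,0.1,0,0,0,0.43,0.45],[0.52,0.1,0,0,0,0.43,0.45],[0.5,0.1,0,0,0,0.43,0.45],[0,0,-0.6,0,0,0,0.45],[0,0,0,0,0,0,0.45]]])

```text
t: 7.75
ee_pos: [514.3, 49.1, 316.4]
orientation: [0.165, -3.133, 0.0]
ft_force: [-0.0, -0.7, -0.9]
width: 56.2
grasp_force: 30.0
```

Call:
step_arm(targets=[[[0.02,0.03,-0.6,0,0,0,0.45],[0,0,-0.6,0,0,0,0.45],[0,0,-0.5,0,0,0,0.45],[0,0,-0.3,0,0,0,0.45],[0,0,0,0,0,0,0.45]]])

```text
t: 8.38
ee_pos: [515.8, 51.0, 217.9]
orientation: [0.166, -3.136, 0.0]
ft_force: [0.1, 0.3, -0.6]
width: 56.1
grasp_force: 30.0
```

Call:
step_arm(targets=[[[0,0,-0.04,0,0,0,0.45],[0,0,-0.04,0,0,0,0.45],[0,0,0,0,0,0,0.45],[0,0,0,0,0,0,0.45],[0,0,0,0,0,0,0.45]]])

```text
t: 9.0
ee_pos: [516.0, 51.3, 214.3]
orientation: [-0.167, 3.137, -0.0]
ft_force: [0.2, -0.3, -0.5]
width: 56.7
grasp_force: 30.0
```

Call:
step_arm(targets=[[[0,0,-0.03,0,0,0,0.45],[0,0,-0.03,0,0,0,0.45],[0,0,0,0,0,0,0.45],[0,0,0,0,0,0,0.45],[0,0,0,0,0,0,0.45]]])

```text
t: 9.62
ee_pos: [517.7, 51.2, 213.3]
orientation: [-0.166, 3.132, -0.0]
ft_force: [-0.6, -1.6, 18.9]
width: 56.5
grasp_force: 30.0
```

Call:
step_arm(targets=[[[0,0,0.04,0,0,0,0.6],[0,0,0,0,0,0,0.75],[0,0,0,0,0,0,0.9],[0,0,0,0,0,0,0.9],[0,0,0,0,0,0,0.9]]])

```text
t: 10.25
ee_pos: [515.9, 51.3, 213.0]
orientation: [0.167, -3.137, 0.0]
ft_force: [-0.8, -0.4, -0.3]
width: 79.1
grasp_force: 0.0
```

Call:
step_arm(targets=[[[0,0,0.1,0,0,0,0.95],[0,0,0.3,0,0,0,0.95],[0,0,0.6,0,0,0,0.95],[0,0,0.8,0,0,0,0.95],[-0.2,0,0.8,0,0,0,0.95]]])

```text
t: 10.88
ee_pos: [506.2, 51.2, 345.5]
orientation: [-0.166, 3.136, 0.0]
ft_force: [-0.2, -0.5, 0.4]
width: 83.7
grasp_force: 0.0
```

Call:
step_arm(targets=[[[-0.8,0,0.2,0,0,0,0.3],[-1,0,0,0,0,0,0],[-0.5,0,0,0,0,0,0],[0,0,0,0,0,0,0],[0,0,0,0,0,0,0]]])

```text
t: 11.5
ee_pos: [392.2, 51.3, 354.1]
orientation: [-0.167, 3.135, 0.0]
ft_force: [0.1, 0.4, 0.5]
width: 36.9
grasp_force: 0.0
```

```bash
python3 - <<'E'
from h import *
d=grab('wrist','w3.png');o=readout.get_obs();print(o['t'],o['ee_pos'],o['orientation'],o['width'])
E
```

```text
11.55 [392.39019412  51.30527606 353.82382804] [-1.66321527e-01  3.13502286e+00  1.37468830e-04] 32.79047624244982
```

View pics/w3.png

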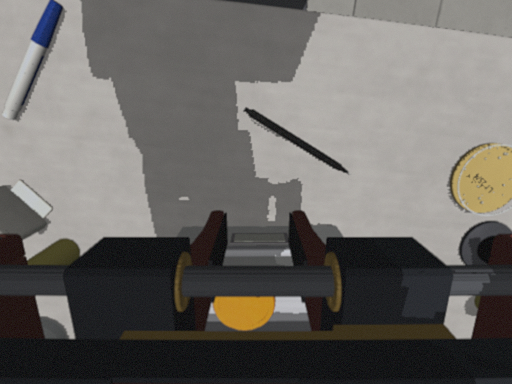

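The cup stands in the drawer, with its lid at (245,303) in the wrist view. Next I'll lower the closed fingers in front of the pull and push.

Call:
step_arm(targets=[[[0,0.05,-1,0,0,0,0],[0,0.05,-1,0,0,0,0],[0.5,0,-0.04,0,0,0,0],[0,0,0,0,0,0,0],[0,0,0,0,0,0,0]]])

```text
t: 12.18
ee_pos: [416.0, 56.2, 251.3]
orientation: [0.166, -3.137, 0.0]
ft_force: [-1.4, 0.1, -1.0]
width: 0.9
grasp_force: 0.0
```

Call:
step_arm(targets=[[[0.3,0.03,0,0,0,0,0],[0.2,0.02,0,0,0,0,0],[0.2,0.02,0,0,0,0,0],[0.2,0.02,0,0,0,0,0],[0.2,0.02,0,0,0,0,0]]])

```text
t: 12.8
ee_pos: [471.5, 61.9, 251.1]
orientation: [0.167, -3.137, -0.0]
ft_force: [-1.9, 0.9, 0.8]
width: 0.7
grasp_force: 1.1
```

Call:
step_arm(targets=[[[0.2,0.022,0,0,0,0,0],[0.2,0.022,0,0,0,0,0],[0.2,0.022,0,0,0,0,0],[0.2,0.022,0,0,0,0,0],[0.2,0.022,0,0,0,0,0]]])

```text
t: 13.42
ee_pos: [521.6, 67.4, 251.1]
orientation: [0.167, -3.137, -0.0]
ft_force: [-2.1, 1.0, 0.1]
width: 0.5
grasp_force: 1.1
```

Call:
step_arm(targets=[[[0.1,0.011,0,0,0,0,0],[0.1,0.011,0,0,0,0,0],[0.06,0.007,0,0,0,0,0],[0.06,0.007,0,0,0,0,0],[0.06,0.007,0,0,0,0,0]]])

```text
t: 14.05
ee_pos: [537.2, 69.0, 250.6]
orientation: [0.166, -3.128, 0.001]
ft_force: [-18.6, -3.3, 14.0]
width: 0.3
grasp_force: 9.4
```

Call:
step_arm(targets=[[[0.04,0.004,0,0,0,0,0],[0.04,0.004,0,0,0,0,0],[0,0,0,0,0,0,0],[0,0,0,0,0,0,0],[0,0,0,0,0,0,0]]])

```text
t: 14.68
ee_pos: [538.5, 69.2, 250.0]
orientation: [0.166, -3.12, 0.002]
ft_force: [-24.4, -2.6, 17.6]
width: 0.4
grasp_force: 12.2
```

Call:
step_arm(targets=[[[-0.5,-0.05,0,0,0,0,0],[-0.6,0,0.6,0,0,0,0],[-0.2,0.6,0.8,0,0,0.9,1],[-0.1,0.8,0.6,0,0,0.9,1],[-0.1,0.9,0,0,0,0.9,1]]])

```text
t: 15.3
ee_pos: [469.9, 183.5, 354.2]
orientation: [-0.462, 3.101, 0.002]
ft_force: [-0.0, 0.2, -0.1]
width: 27.0
grasp_force: 0.0
```

Call:
step_arm(targets=[[[-0.1,0.9,0,0,0,0.9,1],[0,0.9,0,0,0,0.9,1],[0,0.9,0,0,0,0.15,1],[0,0.56,0,0,0,0,1],[0,0,0,0,0,0,1]]])

```text
t: 15.92
ee_pos: [464.1, 346.9, 351.3]
orientation: [-0.675, 3.067, 0.001]
ft_force: [-1.0, 0.2, -0.4]
width: 76.9
grasp_force: 0.0
```

```bash
python3 - <<'E'
from h import *
d=grab('wrist','w4.png');grab('top','t4.png');grab('scene','s4.png');o=readout.get_obs();print(o['t'],o['ee_pos'],o['orientation'],o['width'])
a=cv2.imread('pics/top0.png');
a=cv2.imread('pics/t4.png')[110:210,210:290];b=cv2.imread('pics/s4.png')[130:230,220:320]
c=np.hstack([cv2.resize(a,(240,300)),cv2.resize(b,(300,300))])
w=cv2.imread('pics/w4.png'); w=w[:300];c=c[:,:540]
cv2.imwrite('pics/m4.png',np.vstack([cv2.copyMakeBorder(w,0,0,0,28,0),c]))
E
```

```text
16.075 [463.95811389 344.47098476 351.04981608] [ 6.70858750e-01 -3.06884059e+00  6.93760320e-04] 86.54768780493171
```

View pics/m4.png

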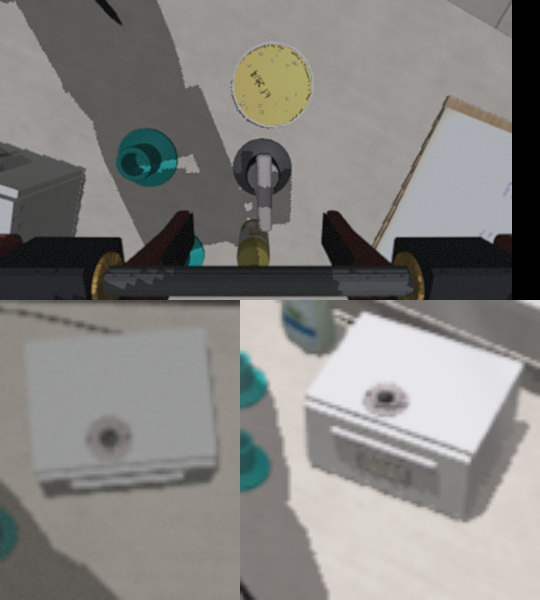

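The drawer is shut, flush in both views. In the wrist view the key's bar runs from (263,155) to (265,230) over the stand foot at (263,167).

```bash
python3 - <<'E'
from h import *
d=load('wrist');g=cv2.cvtColor(d['pixels'],cv2.COLOR_RGB2GRAY)
for v in (150,158,166,180,195,210,222,228,232): print(v,g[v,246:284].tolist())
E
```

```text
150 [58, 54, 60, 64, 66, 71, 72, 69, 69, 71, 70, 71, 76, 74, 74, 77, 78, 80, 79, 80, 78, 79, 81, 81, 77, 79, 75, 74, 73, 73, 73, 70, 71, 70, 67, 67, 68, 64]
158 [44, 41, 47, 44, 42, 32, 18, 12, 14, 33, 71, 103, 122, 136, 142, 143, 143, 147, 146, 144, 141, 141, 139, 130, 110, 68, 31, 39, 65, 74, 73, 72, 70, 72, 71, 71, 70, 69]
166 [37, 20, 10, 25, 46, 68, 77, 80, 81, 73, 74, 97, 116, 130, 144, 143, 143, 146, 145, 144, 141, 143, 139, 125, 110, 103, 137, 141, 115, 79, 41, 20, 48, 65, 66, 69, 68, 67]
180 [30, 50, 77, 82, 80, 80, 79, 77, 79, 77, 70, 92, 106, 126, 142, 142, 141, 141, 142, 140, 138, 138, 139, 127, 111, 84, 77, 81, 77, 78, 79, 73, 45, 31, 34, 37, 35, 39]
195 [87, 89, 90, 91, 88, 90, 87, 75, 66, 62, 61, 64, 73, 77, 82, 84, 82, 81, 81, 80, 79, 79, 79, 72, 66, 62, 80, 89, 91, 92, 90, 94, 88, 91, 92, 90, 90, 93]
210 [136, 146, 140, 117, 103, 91, 88, 89, 88, 88, 84, 75, 102, 118, 131, 136, 132, 135, 135, 136, 132, 135, 134, 126, 113, 91, 89, 91, 91, 92, 90, 88, 91, 89, 90, 88, 93, 92]
222 [50, 52, 59, 69, 70, 71, 72, 68, 66, 62, 64, 60, 77, 108, 129, 131, 132, 135, 134, 134, 130, 131, 134, 125, 113, 93, 85, 88, 88, 88, 88, 89, 92, 90, 88, 90, 88, 86]
228 [65, 67, 64, 58, 57, 59, 60, 61, 61, 57, 53, 54, 69, 77, 86, 102, 128, 133, 134, 133, 131, 131, 136, 125, 111, 111, 147, 155, 156, 154, 153, 156, 154, 153, 154, 156, 155, 153]
232 [64, 66, 63, 57, 53, 48, 50, 55, 57, 57, 57, 52, 50, 50, 58, 55, 55, 61, 65, 65, 74, 94, 140, 152, 156, 155, 154, 153, 155, 156, 156, 155, 154, 155, 154, 155, 155, 154]
```

```bash
python3 - <<'E'
from h import *
d=load('wrist');g=cv2.cvtColor(d['pixels'],cv2.COLOR_RGB2GRAY)
print(g[148:162,263].tolist(),g[222:236,265].tolist())
f=onz(d,265,230.5,114)
for v in(153.5,156,159):
  a=onz(d,263.8,v,114);print(v,a,np.linalg.norm(f-a),(a+f)/2,np.degrees(np.arctan2(*(f-a)[1::-1])))
print(onz(d,263.8,153.5,100),f,ray(d,256,192)[0])
T=load('top');S=load('scene')
m=cv2.inRange(cv2.cvtColor(d['pixels'],cv2.COLOR_RGB2GRAY),0,45)
E
```

```text
[75, 76, 80, 74, 69, 56, 74, 106, 126, 138, 147, 146, 147, 145] [134, 134, 134, 132, 135, 133, 133, 133, 119, 93, 65, 58, 55, 57]
153.5 [430.481652   336.33327905 114.        ] 62.97075610349656 [458.76633576 350.16460928 114.        ] 26.058829167003573
156 [432.21059012 337.14555084 114.        ] 61.06075717923709 [459.63080482 350.57074517 114.        ] 26.086803609647774
159 [434.29519345 338.12493563 114.        ] 58.75785925934624 [460.67310648 351.06043757 114.        ] 26.122935310519964
[432.22211781 337.47221157 100.        ] [487.05101951 363.99593951 114.        ] [403.34277358 318.57403847 332.30035129]
```

Call:
step_arm(targets=[[[-0.11,0.09,-0.3,0,0,0.25,0.7],[0,0,-0.5,0,0,0,0.6],[0,0,-0.5,0,0,0,0.6],[0,0,-0.32,0,0,0,0.6],[0,0,0,0,0,0,0.6]]])

```text
t: 16.7
ee_pos: [458.0, 349.2, 268.7]
orientation: [0.697, -3.06, 0.002]
ft_force: [-0.4, -0.5, 0.1]
width: 52.8
grasp_force: 0.0
```

Call:
step_arm(targets=[[[0,0,0,0,0,0,0],[0,0,0,0,0,0,0],[0,0,0,0,0,0,0],[0,0,0,0,0,0,0],[0,0,0,0,0,0,0]]])

```text
t: 17.32
ee_pos: [458.5, 349.9, 270.5]
orientation: [-0.698, 3.063, 0.0]
ft_force: [-1.1, 1.0, 2.4]
width: 11.4
grasp_force: 30.0
```

Call:
step_arm(targets=[[[0,0,0.2,0,0,0,0],[0,0,0.6,0,0,0,0],[0,0,0.9,0,0,0,0],[0,0,0.9,0,0,0,0],[0,0,0.6,0,0,0,0]]])

```text
t: 17.95
ee_pos: [458.5, 349.8, 433.0]
orientation: [-0.698, 3.061, 0.001]
ft_force: [-0.1, -0.2, -1.4]
width: 11.8
grasp_force: 30.0
```

Call:
step_arm(targets=[[[0.2,-0.7,0,0,0,-0.7,0],[0.3,-0.8,0,0,0,-0.7,0],[0.3,-0.8,0,0,0,-0.7,0],[0.3,-0.8,0,0,0,-0.7,0],[0.3,-0.8,0,0,0,-0.7,0]]])

```text
t: 18.58
ee_pos: [528.6, 153.4, 430.8]
orientation: [-0.317, 3.125, 0.0]
ft_force: [-0.3, 0.6, -0.2]
width: 11.6
grasp_force: 30.0
```

Call:
step_arm(targets=[[[0.2,-0.7,0,0,0,-0.7,0],[0.1,-0.5,0,0,0,-0.7,0],[0,-0.3,0,0,0,0,0],[0,0,0,0,0,0,0],[0,0,0,0,0,0,0]]])

```text
t: 19.2
ee_pos: [543.3, 80.4, 430.3]
orientation: [-0.168, 3.137, 0.0]
ft_force: [-1.0, 0.4, -0.8]
width: 11.7
grasp_force: 30.0
```

```bash
python3 - <<'E'
from h import *
d=grab('wrist','w5.png');o=readout.get_obs();print(o['t'],o['ee_pos'],o['orientation'],o['width'])
w=cv2.imread('pics/w5.png');cv2.imwrite('pics/w5c.png',cv2.resize(w[100:300,100:420],(800,500),interpolation=cv2.INTER_CUBIC))
print(proj(d,[589,89.5,116]),proj(d,[o['ee_pos'][0],o['ee_pos'][1],o['ee_pos'][2]-255]))
E
```

```text
19.25 [543.28734111  80.59380372 430.26857851] [-1.68519771e-01  3.13705569e+00  4.08098779e-04] 11.513345992882549
[261.08481701 218.02680148] [257.4464334  191.86321857]
```

View pics/w5c.png

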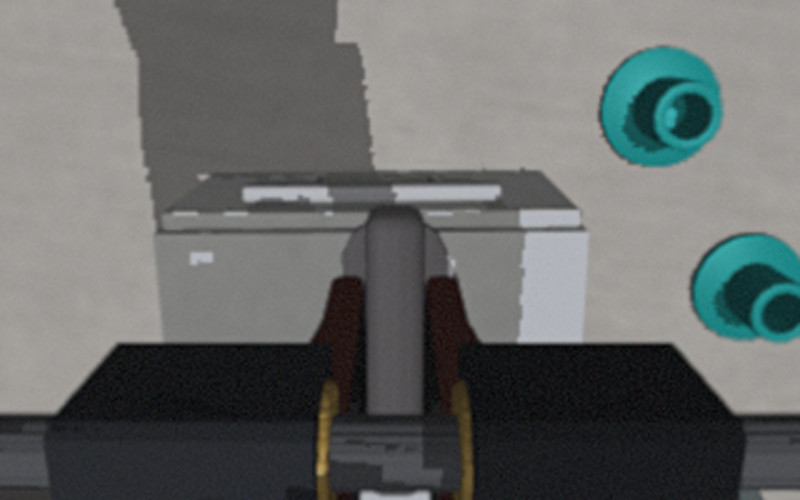

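The crop shows the bar end at (395,206), covering the lock. The collar's edges are at (343,265) and (448,265). I'll shift aside for a clear look at the lock.

Call:
step_arm(targets=[[[0.35,0.6,0,0,0,0,0],[0.35,0.6,0,0,0,0,0],[0,0,0,0,0,0,0],[0,0,0,0,0,0,0],[0,0,0,0,0,0,0]]])

```text
t: 19.88
ee_pos: [578.0, 139.4, 430.1]
orientation: [0.166, -3.137, 0.0]
ft_force: [-0.0, -0.4, -1.5]
width: 11.9
grasp_force: 30.0
```

```bash
python3 - <<'E'
from h import *
d0=load('wrist');o=np.array([543.29,80.59,430.27])
a=np.radians(6.2);ex=np.array([np.cos(a),np.sin(a)]);ey=np.array([-ex[1],ex[0]])
q=onz(d0,100+395/2.5,100+206/2.5,273)[:2]-o[:2];print('bar near end in tool (x fwd,y left)',q@ex,q@ey)
for u in(366,425):
  q=onz(d0,100+u/2.5,208/2.5+120,273)[:2]-o[:2];print(u,q@ey)
d=grab('wrist','w6.png');o=readout.get_obs();print(o['t'],o['ee_pos'],o['orientation'])
c=proj(d,[589,88,116]);print(c)
w=cv2.imread('pics/w6.png');x,y=map(int,c);w=w[y-50:y+50,x-60:x+60];print(x-60,y-50)
g=cv2.cvtColor(w,cv2.COLOR_BGR2GRAY)
cv2.imwrite('pics/w6c.png',cv2.resize(w,(720,600),interpolation=cv2.INTER_CUBIC))
E
```

```text
bar near end in tool (x fwd,y left) -32.60113242766353 0.3165513485853775
366 -5.5152615166498595
425 6.346780126988193
19.925 [578.09385622 139.2977697  430.19652421] [ 1.65918853e-01 -3.13690217e+00  2.03593309e-04]
[207.71322256 181.66253652]
147 131
```

View pics/w6c.png

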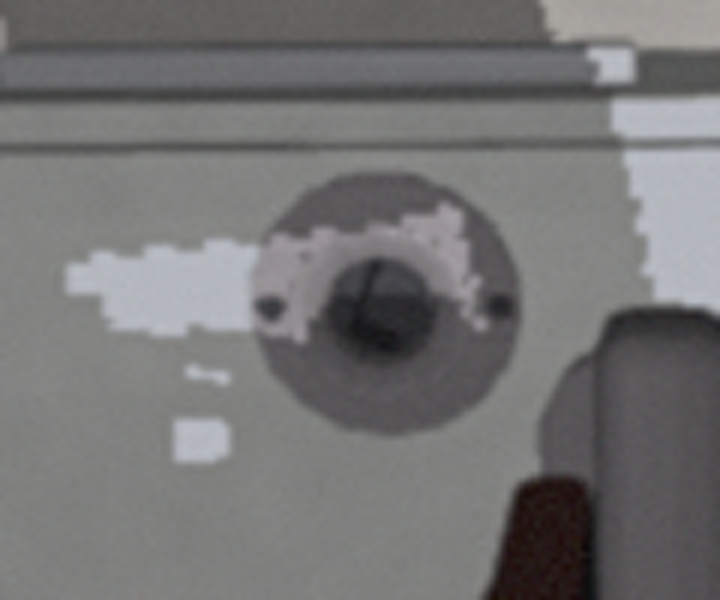

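The crop shows the collar's outer ring centred at (386,303) with radius 135, its screws at (270,307) and (499,305), and the bore around (384,308).

```bash
python3 - <<'E'
from h import *
d=load('wrist');f=lambda u,v,z:onz(d,147+(u+.5)/6-.5,131+(v+.5)/6-.5,z).round(1)
for z in(109,111,116):print(z,'ring',f(386,303,z),'w',np.linalg.norm(f(251,303,z)-f(521,303,z)),'screws',f(384.5,306,z),'bore',f(384,308,z))
# core-slot contrast: 
g=cv2.cvtColor(d['pixels'],cv2.COLOR_RGB2GRAY);print(g[171:194,199:223])
E
```

```text
109 ring [589.8  90.3 109. ] w 48.46906229751098 screws [590.4  90.1 109. ] bore [590.8  90.  109. ]
111 ring [589.3  90.6 111. ] w 48.07130120976548 screws [589.9  90.4 111. ] bore [590.3  90.3 111. ]
116 ring [588.   91.3 116. ] w 47.265209192385896 screws [588.6  91.1 116. ] bore [589.  91. 116.]
[[149 147 146 135 132 133 133 133 129 127 124 127 128 131 131 135 136 141
  150 145 130 145 153 152]
 [148 143 135 130 127 124 127 128 123 122 122 123 126 125 126 129 128 130
  135 142 141 150 154 152]
 [137 140 134 129 124 119 119 121 118 113 106 105 114 116 119 120 126 125
  128 137 141 153 156 152]
 [136 135 129 126 122 116 109 104  90  74  61  64  77  82  92 104 115 121
  125 129 135 141 149 158]
 [135 132 127 123 117 104  84  79  67  54  38  52  64  68  69  79  94 112
  121 123 128 133 141 153]
 [130 127 127 120 101  77  70  69  63  49  46  60  69  69  69  67  73  86
  110 119 127 130 136 150]
 [129 128 124 102  77  68  69  68  58  43  56  69  74  72  70  70  67  71
   85 113 126 129 133 143]
 [128 124 116  90  64  67  70  68  56  41  64  72  70  67  70  74  70  65
   72 103 123 128 
[... 824 characters left out ...]
78  72  66  55  48  38  32  28  25  26  29  28  26  32  37  43  49
   54  67  75  83  83  83]
 [ 80  78  75  73  59  58  48  45  37  33  32  22  22  29  33  40  46  53
   56  71  81  83  84  87]
 [ 82  78  78  76  72  61  55  52  42  42  40  35  32  31  38  47  47  58
   69  74  80  81  83  85]
 [ 82  83  80  79  75  71  66  58  49  52  53  49  51  48  53  52  59  73
   78  78  83  82  84  86]
 [ 85  84  84  80  79  75  75  68  64  65  60  57  57  62  65  71  75  79
   82  82  81  85  85  86]
 [ 83  86  86  83  82  76  76  79  77  77  72  70  72  74  75  78  80  81
   81  81  84  89  88  84]
 [ 86  85  88  89  85  82  78  79  81  78  81  78  78  81  79  83  85  80
   82  83  89  89  81  85]]
```

Call:
step_arm(targets=[[[0.13,-0.5,0,0,0,-0.85,0],[0.12,-0.49,0,0,0,-0.85,0],[0,0,-0.4,0,0,-0.85,0],[0,0,-0.4,0,0,-0.85,0],[0,0,-0.2,0,0,-0.85,0]]])

```text
t: 20.55
ee_pos: [590.5, 89.5, 379.2]
orientation: [-0.303, -3.126, 0.001]
ft_force: [-0.3, 0.3, -1.0]
width: 11.6
grasp_force: 30.0
```

Call:
step_arm(targets=[[[0,0,0,0,0,0,0],[0,0,0,0,0,0,0],[0,0,0,0,0,0,0],[0,0,-0.05,0,0,0,0],[0,0,0,0,0,0,0]]])

```text
t: 21.18
ee_pos: [590.9, 90.3, 377.6]
orientation: [-0.298, -3.127, 0.0]
ft_force: [-0.4, 0.2, -1.1]
width: 11.9
grasp_force: 30.0
```

Yaw is about 79°. Descending gently into the collar.

Call:
step_arm(targets=[[[0,0,-0.06,0,0,0,0],[0,0,-0.06,0,0,0,0],[0,0,-0.04,0,0,0,0],[0,0,-0.04,0,0,0,0],[0,0,-0.02,0,0,0,0]]])

```text
t: 21.8
ee_pos: [591.0, 90.3, 366.5]
orientation: [-0.299, -3.127, 0.0]
ft_force: [0.5, -0.7, -0.6]
width: 11.7
grasp_force: 30.0
```

Call:
step_arm(targets=[[[0,0,-0.02,0,0,0,0],[0,0,-0.02,0,0,0,0],[0,0,-0.02,0,0,0,0],[0,0,-0.02,0,0,0,0],[0,0,0,0,0,0,0]]])

```text
t: 22.42
ee_pos: [590.8, 90.3, 362.5]
orientation: [-0.299, -3.127, 0.0]
ft_force: [-1.0, -0.9, -0.8]
width: 11.5
grasp_force: 30.0
```

Call:
step_arm(targets=[[[0,0,-0.03,0,0,0,0],[0,0,-0.03,0,0,0,0],[0,0,-0.03,0,0,0,0],[0,0,0,0,0,0,0],[0,0,0,0,0,0,0]]])

```text
t: 23.05
ee_pos: [590.8, 90.3, 357.9]
orientation: [-0.299, -3.127, 0.0]
ft_force: [-2.4, 0.3, -1.4]
width: 11.6
grasp_force: 30.0
```

It's entering the slot directly. Going deeper.

Call:
step_arm(targets=[[[0,0,-0.04,0,0,0,0],[0,0,-0.04,0,0,0,0],[0,0,-0.03,0,0,0,0],[0,0,0,0,0,0,0],[0,0,0,0,0,0,0]]])

```text
t: 23.68
ee_pos: [590.9, 90.3, 352.5]
orientation: [-0.299, -3.127, 0.0]
ft_force: [-3.5, -0.0, -1.1]
width: 11.7
grasp_force: 30.0
```

Call:
step_arm(targets=[[[-0.01,0,-0.02,0,0,-0.6,0],[0,0,0,0,0,-0.8,0],[0,0,0,0,0,-0.8,0],[0,0,0,0,0,-0.8,0],[0,0,0,0,0,-0.8,0]]])

```text
t: 24.3
ee_pos: [590.5, 90.2, 351.6]
orientation: [-0.712, -3.06, 0.0]
ft_force: [-2.9, -1.2, -1.1]
width: 11.7
grasp_force: 30.0
```

Call:
step_arm(targets=[[[0,0,0,0,0,-0.8,0],[0,0,0,0,0,-0.8,0],[0,0,0,0,0,-0.8,0],[0,0,0,0,0,-0.8,0],[0,0,0,0,0,-0.8,0]]])

```text
t: 24.92
ee_pos: [590.4, 90.1, 351.6]
orientation: [-1.131, -2.931, 0.001]
ft_force: [-3.8, -1.0, 0.1]
width: 11.7
grasp_force: 30.0
```

Call:
step_arm(targets=[[[0,0,0,0,0,-0.8,0],[0,0,0,0,0,-0.8,0],[0,0,0,0,0,-0.8,0],[0,0,0,0,0,-0.8,0],[0,0,0,0,0,-0.8,0]]])

```text
t: 25.55
ee_pos: [590.3, 90.0, 351.6]
orientation: [-1.528, -2.745, 0.002]
ft_force: [-4.6, -1.3, 0.1]
width: 11.8
grasp_force: 30.0
```

```bash
python3 -c "
from h import *
o=readout.get_obs();print(o)"
```

```text
{'t': 25.55, 'qpos': array([ 1.31595171e-01,  4.47405538e-01,  1.73200023e+00, -8.75619906e-04,
        9.62878333e-01, -4.22966610e-01]), 'qvel': array([-3.18371086e-04, -6.33886855e-04,  7.85575056e-04,  2.42577149e-04,
        1.64553376e-03,  4.44470347e-01]), 'joint_torque': array([  0.46468659, -53.78551841, -27.42888808,   0.44003287,
        -1.49436772,  -0.4597848 ]), 'ee_pos': array([590.33728854,  90.0483422 , 351.61669446]), 'orientation': array([-1.52774119e+00, -2.74496242e+00,  1.55385167e-03]), 'ft_force': array([-4.6125198 , -1.33134895,  0.07099591]), 'moment': array([-0.40197463,  0.99695962,  0.08049684]), 'grasp_force': 30.007432010024786, 'width': 11.769885631713779}
```

Call:
step_arm(targets=[[[0,0,0,0,0,-0.8,0],[0,0,0,0,0,-0.8,0],[0,0,0,0,0,-0.8,0],[0,0,0,0,0,-0.8,0],[0,0,0,0,0,-0.8,0]]])

```text
t: 26.18
ee_pos: [590.3, 90.0, 351.6]
orientation: [-1.895, -2.506, 0.002]
ft_force: [-4.5, -1.4, -0.2]
width: 11.8
grasp_force: 30.0
```

Call:
step_arm(targets=[[[0,0,0,0,0,-0.6,0],[0,0,0,0,0,-0.6,0],[0,0,0,0,0,-0.4,0],[0,0,0,0,0,0,0],[0,0,0,0,0,0,0]]])

```text
t: 26.8
ee_pos: [590.4, 90.1, 351.6]
orientation: [-2.029, -2.398, 0.001]
ft_force: [-5.1, -2.4, 1.2]
width: 11.9
grasp_force: 30.0
```

```bash
python3 -c "
from h import *
o=readout.get_obs();print(o['joint_torque'],o['moment'],o['orientation'])"
```

```text
[  0.8355047  -53.61894965 -27.78212965   0.61685974  -1.7919739
   0.11782309] [-0.56835878  1.23788961  0.09870632] [-2.02919976e+00 -2.39819941e+00  1.09183086e-03]
```

Call:
step_arm(targets=[[[0,0,0,0,0,-0.5,0],[0,0,0,0,0,-0.5,0],[0,0,0,0,0,-0.5,0],[0,0,0,0,0,0,0],[0,0,0,0,0,0,0]]])

```text
t: 27.42
ee_pos: [590.4, 90.2, 351.6]
orientation: [-2.152, -2.289, 0.001]
ft_force: [-4.1, -2.9, 0.1]
width: 11.8
grasp_force: 30.0
```

```bash
python3 -c "
from h import *
o=readout.get_obs();print(o['joint_torque'],o['moment'],o['orientation'],o['ft_force'])"
```

```text
[  0.82088029 -53.57624888 -27.73842573   0.60808484  -1.77963417
   0.11811098] [-0.61605958  1.18202639  0.06602825] [-2.15224430e+00 -2.28853161e+00  8.56346895e-04] [-4.1261603  -2.94062561  0.11408063]
```

Call:
step_arm(targets=[[[-0.01,0,0,0,0,-0.5,0],[0,0,0,0,0,-0.5,0],[0,0,0,0,0,-0.5,0],[0,0,0,0,0,0,0],[0,0,0,0,0,0,0]]])

```text
t: 28.05
ee_pos: [590.0, 90.3, 351.7]
orientation: [2.269, 2.172, 0.0]
ft_force: [-3.2, -2.2, 0.4]
width: 11.4
grasp_force: 30.1
```

```bash
python3 -c "
from h import *
o=readout.get_obs();print(o['joint_torque'],o['moment'],o['orientation'],o['ft_force'])
d=grab('wrist','w7.png');w=cv2.imread('pics/w7.png');cv2.imwrite('pics/w7c.png',cv2.resize(w[130:300,170:350],(540,510)))
"
```

```text
[  0.54466305 -53.64311457 -27.11266458   0.67722458  -1.35317199
   0.31125871] [-0.53361021  0.88095148  0.30012737] [2.26921135e+00 2.17242504e+00 1.83770126e-04] [-3.23604994 -2.15162783  0.38545223]
```

View pics/w7c.png

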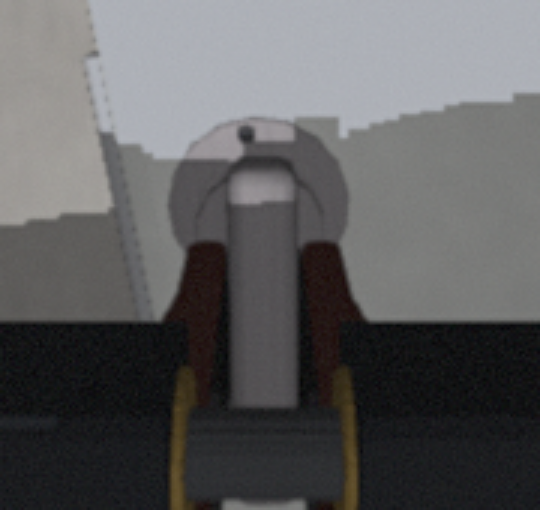

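The moment rose to 0.30 Nm, so the core is at its stop; the picture shows the bar seated over the collar. I'll back off within the play, lift out and return to the stand.

Call:
step_arm(targets=[[[0,0,0,0,0,0.7,0],[0,0,0,0,0,0.7,0],[0,0,0.06,0,0,0,0],[0,0,0.1,0,0,0,0],[0,0,0.2,0,0,0,0]]])

```text
t: 28.72
ee_pos: [590.6, 90.5, 370.5]
orientation: [2.161, 2.279, 0.003]
ft_force: [-0.0, -0.2, 0.0]
width: 11.8
grasp_force: 30.0
```

Call:
step_arm(targets=[[[0,0,0.3,0,0,0,0],[0,0,0.5,0,0,0,0],[0,0,0.6,0,0,0,0],[-0.2,0.3,0,0,0,0.8,0],[-0.25,0.5,0,0,0,0.8,0]]])

```text
t: 29.35
ee_pos: [566.7, 130.9, 439.8]
orientation: [2.027, 2.4, 0.002]
ft_force: [0.0, -0.1, -1.4]
width: 12.2
grasp_force: 30.0
```

Call:
step_arm(targets=[[[-0.3,0.6,0,0,0,0.8,0],[-0.3,0.6,0,0,0,0.8,0],[-0.3,0.6,0,0,0,0.8,0],[-0.3,0.6,0,0,0,0.8,0],[-0.3,0.6,0,0,0,0.8,0]]])

```text
t: 29.98
ee_pos: [490.9, 281.8, 438.9]
orientation: [-1.671, -2.66, 0.001]
ft_force: [-0.2, 0.5, -2.3]
width: 11.5
grasp_force: 30.0
```

Call:
step_arm(targets=[[[-0.3,0.6,0,0,0,0.8,0],[-0.2,0.5,0,0,0,0.8,0],[-0.18,0.3,0,0,0,0.8,0],[0,0,0,0,0,0.8,0],[0,0,0,0,0,0,0]]])

```text
t: 30.6
ee_pos: [457.8, 350.5, 439.3]
orientation: [-1.368, -2.828, 0.001]
ft_force: [-0.6, 0.2, -1.0]
width: 11.9
grasp_force: 30.0
```

Call:
step_arm(targets=[[[0.01,-0.01,-0.6,0,0,0,0],[0,0,-0.7,0,0,0,0],[0,0,-0.7,0,0,0,0],[0,0,-0.55,0,0,0,0],[0,0,0,0,0,0,0]]])

```text
t: 31.22
ee_pos: [458.3, 349.0, 310.2]
orientation: [-1.37, -2.824, 0.006]
ft_force: [-0.9, 0.4, -1.1]
width: 12.0
grasp_force: 30.0
```

Call:
step_arm(targets=[[[0,0,-0.1,0,0,0,0],[0,0,-0.1,0,0,0,0],[0,0,-0.1,0,0,0,0],[0,0,-0.05,0,0,0,0],[0,0,0,0,0,0,0]]])

```text
t: 31.85
ee_pos: [458.9, 349.8, 294.6]
orientation: [-1.37, -2.827, 0.0]
ft_force: [-0.1, 0.6, -0.4]
width: 11.7
grasp_force: 30.0
```

Call:
step_arm(targets=[[[0,0,-0.15,0,0,0,0],[0,0,-0.15,0,0,0,0],[0,0,-0.1,0,0,0,0],[0,0,-0.06,0,0,0,0],[0,0,0,0,0,0,0]]])

```text
t: 32.48
ee_pos: [458.9, 349.8, 271.4]
orientation: [-1.37, -2.827, 0.001]
ft_force: [-0.7, -0.2, -0.0]
width: 11.6
grasp_force: 30.0
```

Call:
step_arm(targets=[[[0,0,-0.02,0,0,0,0],[0,0,0,0,0,0,0],[0,0,0,0,0,0,0.2],[0,0,0,0,0,0,0.4],[0,0,0,0,0,0,0.4]]])

```text
t: 33.1
ee_pos: [459.0, 349.8, 270.8]
orientation: [1.37, 2.827, 0.0]
ft_force: [0.7, -0.0, -0.7]
width: 33.4
grasp_force: 0.0
```

Call:
step_arm(targets=[[[0,0,0,0,0,0,0.5],[0,0,0.2,0,0,0,0.5],[0,0,0.4,0,0,0,0.5],[0,0,0.6,0,0,0,0.5],[0,0,0.4,0,0,0,0.5]]])

```text
t: 33.72
ee_pos: [459.2, 350.0, 352.7]
orientation: [1.37, 2.826, 0.002]
ft_force: [0.1, -0.2, 1.0]
width: 44.0
grasp_force: 0.0
```

Call:
step_arm(targets=[[[-0.7,0,0.2,0,0,0,0.5],[-0.6,0,0,0,0,0,0.5],[0,0,0,0,0,0,0.5],[0,0,0,0,0,0,0.5],[0,0,0,0,0,0,0.5]]])

```text
t: 34.35
ee_pos: [394.9, 349.9, 360.8]
orientation: [1.371, 2.826, 0.001]
ft_force: [-0.0, 0.0, -0.0]
width: 43.8
grasp_force: 0.0
```

```bash
python3 - <<'E'
from h import *
grab('scene','s8.png');d=grab('top','t8.png');w=cv2.imread('pics/s8.png')
b=cv2.imread('pics/s8.png')[130:230,150:320];t=cv2.imread('pics/t8.png')[110:235,130:300]
cv2.imwrite('pics/s8c.png',np.vstack([cv2.resize(b,(510,300)),cv2.resize(t,(400,294))[:, :400].copy() if 0 else cv2.copyMakeBorder(cv2.resize(t,(400,294)),0,0,0,110,0)]))
a=onz(d,0,0,0)
E
```

```text
(no output)
```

View pics/s8c.png

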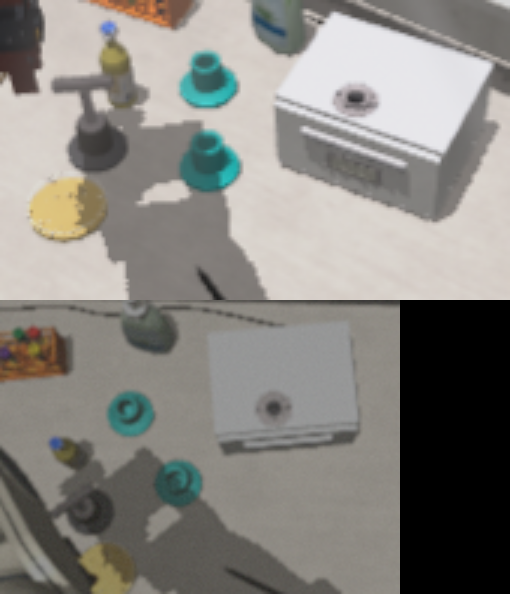

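The key hangs upright in its grey stand, the drawer is shut and the bystanders stand where they were.

```bash
python3 -c "
from h import *
print(ctrl.close_job())"
```

```text
the job is handed in; nothing more can be done
None
```

I handed the job in at about 34 s. The cup is in the shut drawer, the lock was turned to its stop, and the key is back upright in its stand. I saw no bolt reading and no verdict, so bolt-home is inferred from the stop's torque.

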